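# Restack a nested tote end for end so that it hooks on

### The job

The empty grey tote has been left nested in the other tote, right down over the spanner and the brass fitting kept there. Lift it out, turn it end for end and stack it on the other tote so that the two lock together: its tongue hooked through the window in the end of the bottom tote, the other end pressed down level until both spring clips snap over its ribs. Keep the bottom tote standing on the bench with the spanner and the fitting in it, do not disturb the other things, and let go.

Things in the scene. Friction and masses are not known exactly. Their poses are not given: they have to be found in the camera images.
- top_tote: Empty grey plastic tote, 0.25 kg, 189 x 68 mm over the rim (x along, y across), 64 mm high; origin: centre of its underside. Walls 2.5 mm, leaning out from a 150 x 45 mm foot to 169 x 60 mm under the rim; floor 3 mm. +x end: tongue at the foot, notch above. -x end: window. Starts nested in bottom_tote the same way round, underside 32 mm above the other's; free to turn once lifted 60 mm.
- bottom_tote: Same moulding and axes as top_tote, 0.6 kg, loose: a push of a few N slides it. Stacked: the top tote turned end for end, long axes in line, centres within 5 mm (the play), underside 50 mm above this one's: its foot 14 mm inside this rim, its ribs on this tote's long rims (z = 64) near x = +62, under the spring clips there, its tongue in this tote's window.
- rim (a point): Point on top_tote at x = 0, y = 0, z = 64 mm, in the plane of its rim; axes as top_tote. The rim has a skirt hanging 16 mm down; the outer faces of the long skirts at y = +-34 mm are flat and parallel: grip across them, near x = 0 (68 mm wide). Nested, the other rim lies 32 mm below this one.
- tongue (a point): Point on top_tote: middle of the tip of its tongue, x = 91, y = 0, z = 2.5 mm in top_tote; axes as top_tote. The tongue is 26 mm wide, 5 mm thick (z = 0 to 5 mm) and sticks out 16 mm from the foot. Above it an open notch 35 mm wide runs from z = 32 mm to the rim.
- window (a point): Point on bottom_tote: middle of the window in its -x end, on the wall's inner face, x = -81, y = 0, z = 54.5 mm; axes as bottom_tote. Opening 33 mm wide, z = 50 to 59; a bar above it (z = 59 to 64, 8.5 mm deep). Stacked, the tongue's tip is about 10 mm past this point: it cannot come straight down past the bar, but goes in from inside, tongue end low (tilt 8 to 15 degrees), then the far end goes down.
- rib (a point): Point on top_tote: x = -62, y = 33, z = 14 mm, outer lower edge of its rib on the +y side (another at y = -33); axes as top_tote. Ribs: x = -69 to -55 mm; flat underside at z = 14, ledge for the clip at z = 19.5; below, a taper (z = 8 to 14, y to 26.4) fits inside the other rim with 1 mm play. The rim is cut away at x = -72 to -52, down to z = 40.
- bar (a point): Point on top_tote: middle of the top face of the bar over its window, x = -85.6, y = 0, z = 64 mm; axes as top_tote. The bar is 8.5 mm wide in x and 48 mm long. A good place to press the hooked tote down: 8 to 20 N snaps the clips, the bar going down about 13 mm from where it rests on them. One clip may snap first; then press on the side still up.
- clip_left (a joint): Spring clip on the bottom tote's +y side at x = +62 mm, 12 mm wide: steel strap outside the rim (out to y = 38), nose turned in to y = 30.5, its sloping top at z = 78 to 72, underside at z = 70 mm (tote underside = 0). 0 rad at rest, grows outwards; the rib pushes it out to about 0.13 as it passes and it springs back to 0 over the ledge.
- clip_right (a joint): The same clip on the bottom tote's -y side. The top tote carries two such clips too; they are not used here.
- spanner_2: Steel open-ended spanner, 112 x 18 x 5 mm, lying along the bottom tote on its floor; origin under its middle.
- brass_union: Brass tube fitting, 39 x 22 x 19 mm, lying in the bottom tote beside the spanner's shank; origin under its middle.
- screwdriver_flat: Bystander: screwdriver with yellow handle, 171 mm, left of the totes; leave alone.
- pliers: Bystander: pliers with orange handles, 162 mm, on the right; leave alone.
- tube_cutter: Bystander: small red tube cutter, 58 mm, behind on the right; leave alone.
- steel_tee: Bystander: steel tube tee, 36 mm, on the right; leave alone.
- syringe_box: Bystander: flat blue and grey box, 165 x 40 x 22 mm, behind the totes; leave alone.

How it is judged (in metres and radians):
On the way, in this order (a step that is already met when the one before it is completed fails the run):
1. the top tote is lifted clear of the bottom tote (z of top_tote in the frame of bottom_tote above 0.068 m), for 0.1 s.
2. its tongue reaches through the window of the bottom tote, under the bar (x of tongue in the frame of bottom_tote below -0.0835 m and z of tongue in the frame of bottom_tote between 0.046 and 0.058 m), for 0.1 s.
At the end, for the whole second after the job is handed in: Top tote turned end for end on the bottom one: tongue tip 2.5 mm or more through the window, underside 50 +-2.5 mm above the other's, level to 0.04 rad, in line to 0.1 rad, both clips back in (under 0.03 rad), at rest; bottom tote flat on the bench, spanner and the fitting inside it (x of tongue in the frame of bottom_tote between -0.1 and -0.0835 m and z of tongue in the frame of bottom_tote between 0.0495 and 0.0555 m and z of top_tote in the frame of bottom_tote between 0.0475 and 0.0525 m and angle between the x axis of top_tote and the x axis of bottom_tote, either way round below 0.1 rad and angle between the z axis of top_tote and the z axis of bottom_tote, either way round below 0.04 rad and value of joint each of clip_left, clip_right below 0.03 rad and angle between bottom_tote's own z axis and vertical below 0.03 rad and height (world z) of bottom_tote below 0.004 m and linear speed of each of top_tote, bottom_tote below 0.02 m/s and z of spanner_2 in the frame of bottom_tote between -0.005 and 0.03 m and x of spanner_2 in the frame of bottom_tote between -0.078 and 0.078 m and y of spanner_2 in the frame of bottom_tote between -0.028 and 0.028 m and z of brass_union in the frame of bottom_tote between -0.005 and 0.03 m and x of brass_union in the frame of bottom_tote between -0.078 and 0.078 m and y of brass_union in the frame of bottom_tote between -0.028 and 0.028 m); the robot touches nothing.
It fails at once if a bystander (screwdriver, pliers, tube cutter, tee or syringe box) is moved by more than 20 mm (distance of any of screwdriver_flat, pliers, tube_cutter, steel_tee, syringe_box from where it was at the start of the episode above 0.02 m).
It fails at once if the bottom tote is lifted more than 20 mm or tipped by more than 0.2 rad (height (world z) of bottom_tote above 0.02 m or angle between bottom_tote's own z axis and vertical above 0.2 rad).
It also fails if it takes over 72 s, if anything falls off the work surface, if the arm or the gripper's body presses on something with over 40 N, if the wrist force passes 120 N, or if a joint passes its speed limit or range.

### The arm

A 6-joint arm with a two-finger parallel gripper is mounted at the origin on a cart in front of the work surface, level with it; the furniture and walls round the work are solid. World frame = base frame: x ahead of the robot, y to its left, z up, the work surface at z = 0. Lengths are in mm, angles in rad, forces in N, time in s.
With the tool pointing down it reaches from about 300 to 875 mm from the base axis. Payload 4.2 kg.
Tool frame: the origin (TCP) lies midway between the tips of the shut fingers; the grasp point (between the pads) lies 19 mm behind it; z points along the fingers, y is the line along which they close (so a half turn about z gives the same grasp; the last joint's range is limited). The gripper opens to 85 mm and grips with 20 to 120 N. Pads are 22 mm wide; open, the fingers measure 114 mm over their backs; the gripper's body (76 mm by 85 mm) begins 54 mm behind the grasp point. The pads swing forward as they close: fully open they stand 13 mm farther back than shut.
Start: joints at [1.124, 0.32, 1.565, -0, 1.257, -0.02], TCP at [238.031, 523.434, 231.338] pointing down, gripper open.
Joint ranges: [-3.11, 3.11], [-0.84, 2.01], [0.21, 2.61], [-1.34, 4.49], [0.05, 2.63], [-2.56, 2.56]. Speed limits (rad/s): [2.57, 2.57, 3.14, 3.14, 3.14, 3.14].

### API

Orientations are given as a unit quaternion [w, x, y, z].
In Python, from cell import monitor, viewer, job_done gives the robot as it stands.
- The arm moves only by the shell command python3 -m pendant 'ROWS' [OPENING]. ROWS is text: rows parted by semicolons, each of 6 numbers parted by spaces: the shift along the tool's x, y, z in cm, then the turn, a rotation vector about the tool's x, y, z in degrees. In form: x y z ax ay az; .... A call has 1 to 20 rows; each row is the pose to reach, as a shift and turn from the pose commanded when the call began, along the tool's axes at that moment; what a row does not reach only later rows make up. A row lasts 1/8 s, in which the tool goes at most 62.5 mm and 10.7 degrees, less where a joint would pass 70% of its speed; a pose out of reach is approached as far as the arm can. A call with a gripper value outside its range is refused whole. OPENING is the opening, from -1 (shut) to 1 (fully open), set as the call begins (- or left out, the last holds). The fingers move at their own pace and stop on an object; the grip force is fixed at half the most. Time passes only in rows, so rows that repeat a pose let the fingers close. It gives the time, the measured TCP pose, the force, the opening and the grip force at its end, in the units of the state.
- monitor.observe(): the state, without advancing time (a new reading comes with each control period).
- viewer.capture(name): name is "scene" or "top"; returns the picture (480x640x3 uint8, blue, green, red); there is no depth.
- viewer.camera_info(name): a dict with "fx", "fy", "cx", "cy" (pixels), "position" and "orientation" of the camera in the world. Camera axes: x right, y down, z forward; pixel columns grow to the right and rows downward; lengths in mm; the calibration is good to about 2 mm. A picture is of the moment at which its call begins. camera_info takes no time and is no camera call.
- job_done(): hands the job in; it is judged then, once.
The state is a dict: "time": time; "joint_positions": joint angles; "qvel": joint speeds; "effort": joint torques, N m; "eef_pos": TCP position; "tcp_rot": TCP orientation; "wrist_force": force on the tool from outside, world axes, zero at the start; "wrist_torque": the same for the moment, N m; "finger_gap": finger opening in mm; "grasp_force": force on a finger pad.
Only numpy, scipy, OpenCV 4.12 (cv2) and the standard library are available. Lean on these libraries where they do the work, as an engineer would, in place of code of your own. Each camera call takes 0.05 s, during which the arm holds its last target. There are 200 camera calls.

## Working session

There is one attempt and no reset: what is moved stays moved. The work goes in short steps, Python scripts to look and compute and a shell command to move; the robot and the scene stay as the last step left them, time stands still between calls to the robot, and variables do not carry over. Pictures are saved under pics/ and viewed, at most 10 in all, crops included, and the job is handed in when it is done.

```bash
mkdir -p pics; ls
python3 - <<'E'
from cell import monitor, viewer
import cv2
for n in("scene","top"):
    im=viewer.capture(n); cv2.imwrite(f"pics/{n}0.png",im)
    print(n,viewer.camera_info(n))
s=monitor.observe(); print(s)
E
```

```text
pics
scene {'fx': 528.420278022262, 'fy': 528.420278022262, 'cx': 316.85464869621154, 'cy': 236.7988769895987, 'position': array([-229.76958888, -703.1611985 ,  982.3481823 ]), 'orientation': array([-0.37320867,  0.80859805, -0.41398114,  0.18842532])}
top {'fx': 469.6748368604182, 'fy': 469.6748368604182, 'cx': 318.42792752850266, 'cy': 234.9410188115446, 'position': array([ 371.8508771 ,  -99.65360605, 1167.80042772]), 'orientation': array([-0.07176064,  0.70932617, -0.69759396,  0.07120008])}
{'time': 0.1, 'joint_positions': array([ 1.12401270e+00,  3.20246063e-01,  1.56554624e+00, -2.64106294e-05,
        1.25735919e+00, -2.00000403e-02]), 'qvel': array([-0.00227397, -0.00318725, -0.00239683, -0.00023715, -0.00035119,
        0.00128678]), 'effort': array([-6.84516308e-04, -4.16407585e+01, -2.34707040e+01, -7.73660713e-05,
        4.91844970e-03,  7.69981199e-06]), 'eef_pos': array([237.84902776, 523.05326916, 230.56010914]), 'tcp_rot': array([-1.68045326e-04,  2.11771919e-01,  9.77318805e-01, -7.61193983e-04]), 'wrist_force': array([-0.45624877, -0.32830899, -0.14662062]), 'wrist_torque': array([-0.02672353, -0.01032423,  0.00229099]), 'grasp_force': 0.0, 'finger_gap': 85.28244343651203}
```

View pics/top0.png

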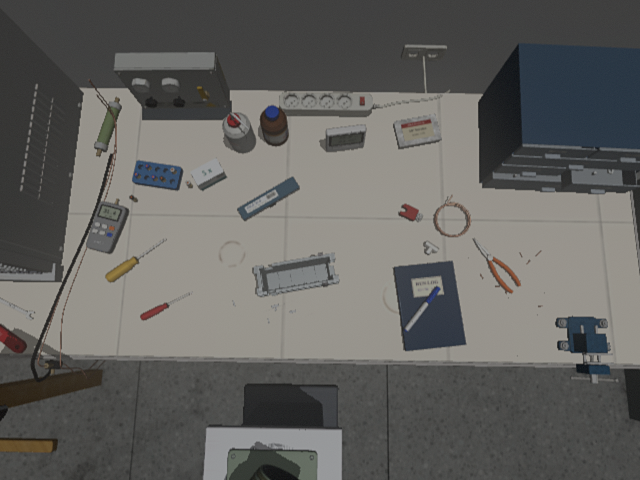

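View pics/scene0.png

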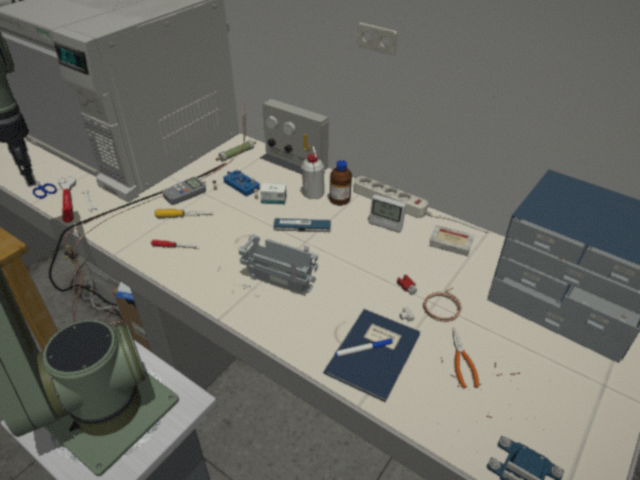

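The top view shows the totes at about (296,274), with the long axis rising slightly to the right. The scene view shows them at (279,262). I'll crop closer to tell the ends apart.

Run:
```python
import cv2,numpy as np
a=cv2.imread("pics/top0.png")[240:310,240:352]; b=cv2.imread("pics/scene0.png")[225:300,225:337]
a=cv2.resize(a,None,fx=7,fy=7,interpolation=cv2.INTER_CUBIC)[:,:784][:490]
b=cv2.resize(b,None,fx=7,fy=7,interpolation=cv2.INTER_CUBIC)
cv2.imwrite("pics/c1.png",cv2.convertScaleAbs(a,alpha=1.4)); cv2.imwrite("pics/c2.png",cv2.convertScaleAbs(b,alpha=1.4))
```

```text
(no output)
```

View pics/c1.png

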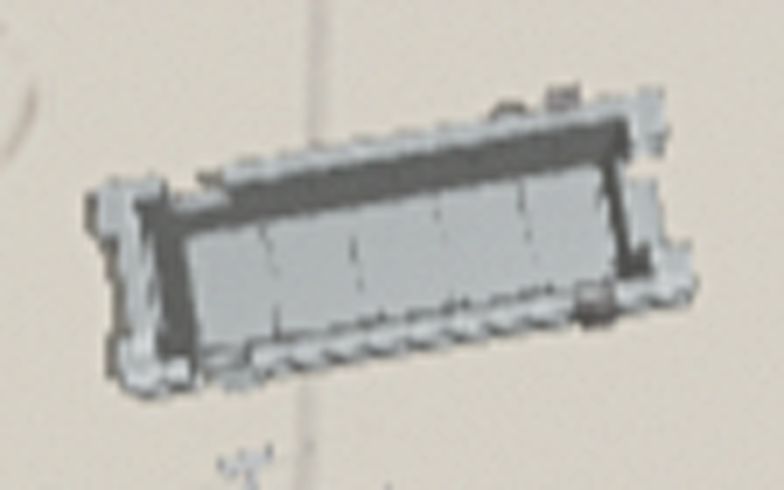

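View pics/c2.png

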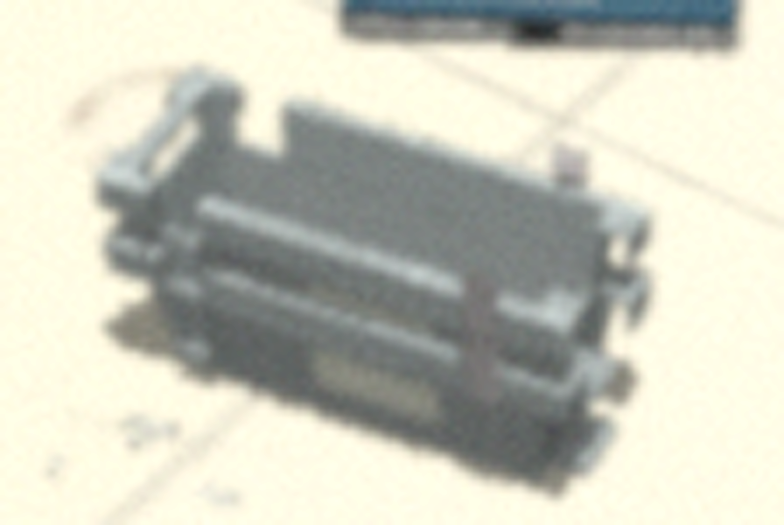

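Top view crop: the notch and clips are at the right end, so the tote's +x points right. The window bar is at the left. Rim corners in crop pixels are about (92,188), (130,395), (693,297) and (660,90).

```bash
cat > h.py <<'E'
import numpy as np, cv2
from scipy.spatial.transform import Rotation as R
from cell import monitor, viewer
def RQ(q): return R.from_quat(np.roll(q,-1)).as_matrix()
def cast(n,uv,z):
    c=viewer.camera_info(n); u,v=uv
    d=RQ(c['orientation'])@np.array([(u-c['cx'])/c['fx'],(v-c['cy'])/c['fy'],1])
    p=c['position']; return p+d*(z-p[2])/d[2]
def proj(n,P):
    c=viewer.camera_info(n); q=RQ(c['orientation']).T@(np.asarray(P,float)-c['position'])
    return np.array([c['fx']*q[0]/q[2]+c['cx'],c['fy']*q[1]/q[2]+c['cy']])
def rows():
    s=monitor.observe(); return s['eef_pos'],RQ(s['tcp_rot'])
E
python3 - <<'E'
from h import *
K=[(92,188),(130,395),(693,297),(660,90)]
P=[cast("top",((u+.5)/7+239.5,(v+.5)/7+239.5),96) for u,v in K]
for p in P: print(p.round(1))
P=np.array(P); c=P.mean(0); print(c, [np.linalg.norm(P[i]-P[i-1]).round(1) for i in range(4)])
ax=P[2]+P[3]-P[0]-P[1]; print(np.degrees(np.arctan2(ax[1],ax[0])))
# scene corners at rim: left bar corner etc.
for p in P: print(proj("scene",p).round(1), ((proj("scene",p)-225)*7).round())
p,M=rows(); print(p,M.round(3))
E
```

```text
[515.5  52.8  96. ]
[448.2  37.5  96. ]
[ 483.  -144.8   96. ]
[ 551.2 -133.3   96. ]
[499.51135021 -46.95399032  96.        ] [np.float64(189.5), np.float64(69.0), np.float64(185.5), np.float64(69.2)]
-79.15982049164086
[250.7 234. ] [180.  63.]
[237.5 250.5] [ 88. 178.]
[304.  272.3] [553. 331.]
[316.9 254.7] [643. 208.]
[237.84902776 523.05326916 230.56010914] [[-0.91   0.414 -0.001]
 [ 0.414  0.91  -0.001]
 [ 0.    -0.002 -1.   ]]
```

```bash
cat >> h.py <<'E'
def toolM(yang,tilt=0):
    """tool down, tool y at yang deg; tilt (deg) about tool y"""
    a=np.radians(yang); y=np.array([np.cos(a),np.sin(a),0]); z=np.array([0,0,-1.]); x=np.cross(y,z)
    return np.c_[x,y,z]@R.from_euler('y',tilt,degrees=True).as_matrix()
def row(P,yang,tilt=0):
    p,M=rows(); d=M.T@(np.asarray(P)-p)/10; w=R.from_matrix(M.T@toolM(yang,tilt)).as_rotvec(degrees=True)
    return np.r_[d,w].round(2)
E
python3 - <<'E'
from h import *
print(row([499.5,-47,170],10.8))
E
```

```text
[-4.741e+01 -4.105e+01  6.120e+00 -8.000e-02  4.000e-02  5.475e+01]
```

```bash
T="-47.4 -41.0 6.1 -0.1 0 54.7"; python3 -m pendant '-47.4 -41.0 6.1 -0.1 0 54.7; -47.4 -41.0 6.1 -0.1 0 54.7; -47.4 -41.0 6.1 -0.1 0 54.7; -47.4 -41.0 6.1 -0.1 0 54.7; -47.4 -41.0 6.1 -0.1 0 54.7; -47.4 -41.0 6.1 -0.1 0 54.7; -47.4 -41.0 6.1 -0.1 0 54.7; -47.4 -41.0 6.1 -0.1 0 54.7; -47.4 -41.0 6.1 -0.1 0 54.7; -47.4 -41.0 6.1 -0.1 0 54.7; -47.4 -41.0 6.1 -0.1 0 54.7; -47.4 -41.0 6.1 -0.1 0 54.7; -47.4 -41.0 6.1 -0.1 0 54.7; -47.4 -41.0 6.1 -0.1 0 54.7' 1; python3 -c "
from h import *
print(monitor.observe()['joint_positions'].round(3),rows()[1].round(3)); print(row([499.5,-47,64],10.8))"
```

```text
time: 1.85
eef_pos: [499.4, -44.7, 170.5]
tcp_rot: [0.0, 0.636, 0.771, 0.001]
wrist_force: [-0.1, -0.1, -0.7]
finger_gap: 85.2
grasp_force: 0.0
[-0.113  0.254  1.824  0.002  1.063 -0.305] [[-0.19   0.982  0.001]
 [ 0.982  0.19   0.001]
 [ 0.001  0.002 -1.   ]]
[-0.24 -0.05 10.65  0.1  -0.06  0.17]
```

```bash
python3 -m pendant '-0.2 0 5 0 0 0; -0.2 0 8 0 0 0; -0.2 0 10.6 0 0 0; -0.2 0 10.6 0 0 0; -0.2 0 10.6 0 0 0' 1; python3 -m pendant '0 0 0 0 0 0; 0 0 0 0 0 0; 0 0 0 0 0 0; 0 0 0 0 0 0; 0 0 0 0 0 0; 0 0 0 0 0 0; 0 0 0 0 0 0; 0 0 0 0 0 0' -1; python3 -c "
from h import *
cv2.imwrite('pics/g1.png',np.vstack([cv2.resize(viewer.capture('scene')[200:320,190:370],None,fx=4,fy=4,interpolation=2)]))"
```

```text
time: 2.48
eef_pos: [501.0, -47.4, 65.3]
tcp_rot: [0.001, 0.637, 0.771, 0.001]
wrist_force: [0.4, 0.0, -0.2]
finger_gap: 85.3
grasp_force: 0.0
time: 3.48
eef_pos: [501.0, -47.5, 65.4]
tcp_rot: [0.001, 0.637, 0.771, 0.002]
wrist_force: [-0.7, 3.5, 7.2]
finger_gap: 66.8
grasp_force: 69.1
```

View pics/g1.png

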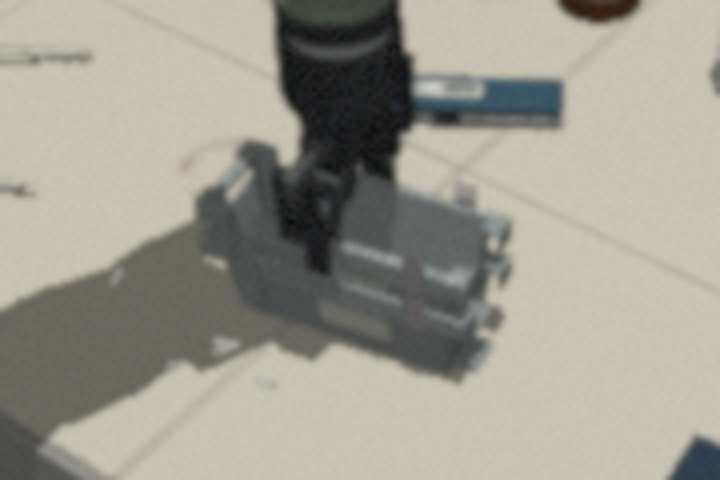

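The tote is gripped (gap 66.8). For a half turn joint 6 needs the tote about 34° further round, because q6 would otherwise pass its ±2.56 limit. I'll turn the nested pair on the bench first.

```bash
python3 -m pendant '0 0 0 0 0 -4; 0 0 0 0 0 -9; 0 0 0 0 0 -14; 0 0 0 0 0 -19; 0 0 0 0 0 -24; 0 0 0 0 0 -29; 0 0 0 0 0 -34; 0 0 0 0 0 -34; 0 0 0 0 0 -34' -1; python3 -c "
from h import *
print(monitor.observe()['joint_positions'].round(3),rows()[1].round(3))
cv2.imwrite('pics/g2.png',cv2.resize(np.vstack([viewer.capture('scene')[210:310,200:340],viewer.capture('top')[230:330,230:370]]),None,fx=3,fy=3,interpolation=2))"
```

```text
time: 4.65
eef_pos: [501.3, -48.3, 65.4]
tcp_rot: [0.002, 0.383, 0.924, 0.001]
wrist_force: [-0.0, 0.5, 6.5]
finger_gap: 66.4
grasp_force: 69.1
[-1.190e-01  3.780e-01  1.956e+00  1.000e-03  8.030e-01 -9.040e-01] [[-0.706  0.708  0.004]
 [ 0.708  0.706 -0.   ]
 [-0.003  0.003 -1.   ]]
```

View pics/g2.png

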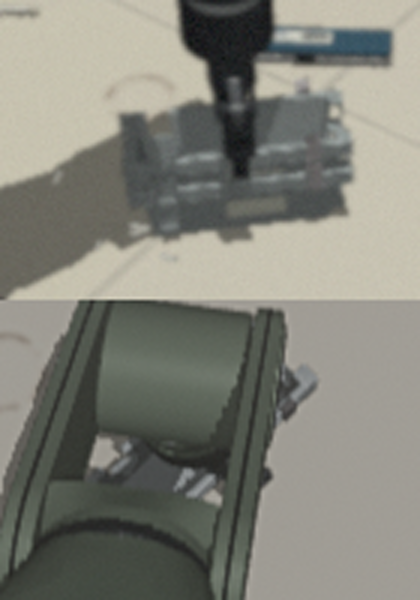

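The pair turned together and is still nested. Now I'll lift.

```bash
python3 -m pendant '0 0 -0.5 0 0 0; 0 0 -1 0 0 0; 0 0 -2 0 0 0; 0 0 -3 0 0 0; 0 0 -4.5 0 0 0; 0 0 -6 0 0 0; 0 0 -8 0 0 0; 0 0 -10 0 0 0; 0 0 -12 0 0 0; 0 0 -14 0 0 0; 0 0 -14 0 0 0; 0 0 -14 0 0 0' -1; python3 -c "
from h import *
cv2.imwrite('pics/g3.png',cv2.resize(np.vstack([viewer.capture('scene')[170:310,200:360]]),None,fx=4,fy=4,interpolation=2))"
```

```text
time: 6.25
eef_pos: [499.6, -47.9, 203.9]
tcp_rot: [-0.0, 0.384, 0.923, 0.001]
wrist_force: [-0.2, 1.4, -4.3]
finger_gap: 66.8
grasp_force: 69.9
```

View pics/g3.png

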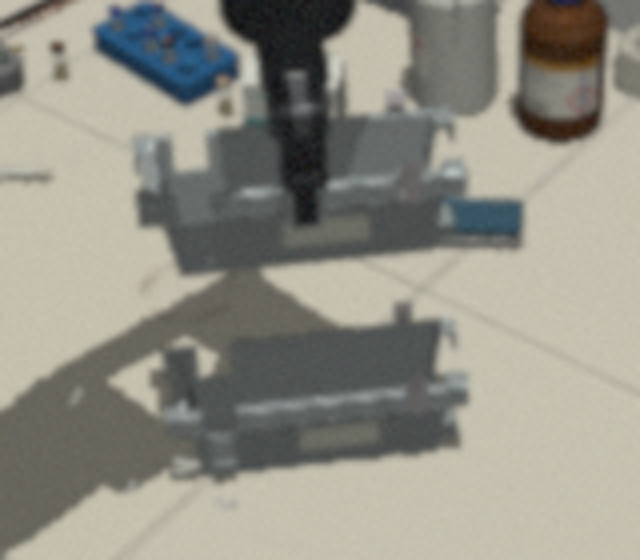

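The lift was clean and the bottom tote stayed standing. Now the half turn.

```bash
python3 -m pendant '0 0 0 0 0 5; 0 0 0 0 0 15; 0 0 0 0 0 25; 0 0 0 0 0 35; 0 0 0 0 0 45; 0 0 0 0 0 55; 0 0 0 0 0 65; 0 0 0 0 0 75; 0 0 0 0 0 85; 0 0 0 0 0 95; 0 0 0 0 0 105; 0 0 0 0 0 115; 0 0 0 0 0 125; 0 0 0 0 0 135; 0 0 0 0 0 145; 0 0 0 0 0 155; 0 0 0 0 0 165; 0 0 0 0 0 174; 0 0 0 0 0 179; 0 0 0 0 0 179.9' -1;python3 -m pendant '0 0 0 0 0 0; 0 0 0 0 0 0' -1; python3 -c "
from h import *
print(monitor.observe()['joint_positions'].round(3),rows()[1].round(3))
im=viewer.capture('scene');cv2.imwrite('pics/g4full.png',im)
cv2.imwrite('pics/g4.png',cv2.resize(im[200:320,230:360] if 0 else im[195:315,205:345],None,fx=5,fy=5,interpolation=2))"
```

```text
time: 8.8
eef_pos: [499.6, -47.9, 203.4]
tcp_rot: [-0.001, 0.924, -0.383, -0.001]
wrist_force: [0.1, -0.1, -2.4]
finger_gap: 66.6
grasp_force: 69.7
time: 9.05
eef_pos: [500.0, -48.0, 204.1]
tcp_rot: [-0.001, 0.924, -0.383, 0.0]
wrist_force: [0.3, 0.7, -3.1]
finger_gap: 66.9
grasp_force: 69.7
[-1.190e-01  2.260e-01  1.770e+00  1.000e-03  1.145e+00  2.236e+00] [[ 0.707 -0.707  0.001]
 [-0.707 -0.707  0.001]
 [-0.    -0.001 -1.   ]]
```

View pics/g4.png

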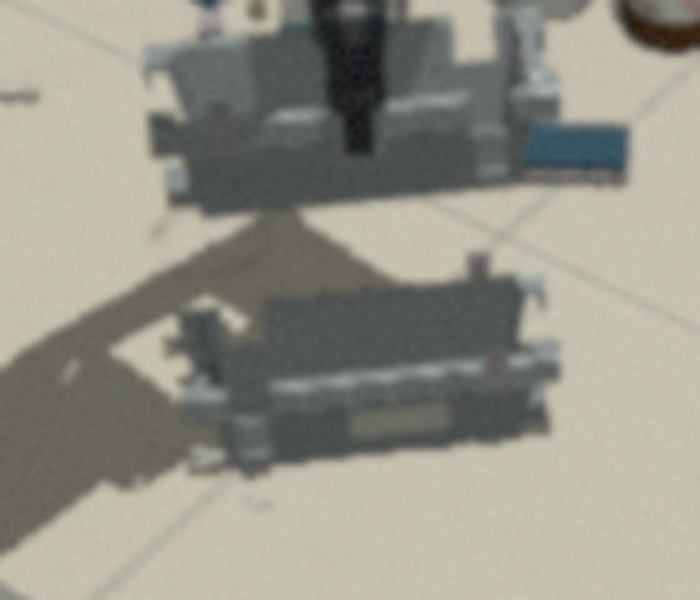

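The held tote is turned: its near rim corners are at crop (152,135) and (558,105). The bottom tote's near rim corners are at about (183,398) and (558,362).

Run:
```python
from h import *
a=np.radians(-45.0); ax=np.array([np.cos(a),np.sin(a),0]); ay=np.array([-ax[1],ax[0],0])
T=np.array([500,-48,0])
def m(name,pts,z,off,f):
    for q in pts:
        p=cast('scene',((q[0]+.5)/f+off[0]-.5,(q[1]+.5)/f+off[1]-.5),z)-T; print(name,round(p@ax,1),round(p@ay,1))
m('top',[(150,135),(558,105)],226.5,(205,195),5)
m('bot',[(183,398),(558,362)],56,(205,195),5)
m('top before',[(138,208),(467,180)],226.5,(200,170),4)
for n,z in(('top',226.5),('bot',56)):
  for x in(-94.5,94.5): print(n,((proj('scene',T+ax*x-ay*34+[0,0,z])-[204.5,194.5])*5-.5).round())
```

```text
top -92.6 -24.1
top 94.2 -32.7
bot -94.1 -21.2
bot 94.4 -26.1
top before -93.7 -24.0
top before 95.2 -29.2
top [147. 149.]
top [559. 107.]
bot [183. 416.]
bot [561. 373.]
```

```bash
cat >> h.py <<'E'
B0=np.array([501.3,-48.3,0]); _a=np.radians(-45.); AX=np.array([np.cos(_a),np.sin(_a),0]); AY=np.array([-AX[1],AX[0],0])
def tcp_for(bx,bz,phi):
    c,s=np.cos(np.radians(phi)),np.sin(np.radians(phi))
    x=bx+91*c-30.9*s; z=bz+91*s+30.9*c
    return B0+AX*x+[0,0,z]
def tip():
    p,M=rows(); t=p+M@np.array([-91,0,30.9])-B0
    return np.array([t@AX,t@AY,t[2]]).round(1), np.degrees(np.arcsin(-M[2,0])).round(2), np.degrees(np.arctan2(M[1,1],M[0,1])).round(2)
E
python3 - <<'E'
from h import *
print(tip())
for t in((-77,86,12),(-77,54.5,12)): print(tcp_for(*t),row(tcp_for(*t),-135,t[2]))
E
```

```text
(array([-92.1,  -0.6, 173.3]), np.float64(0.01), np.float64(-135.02))
[505.2505776  -52.2505776  135.14472473] [ 0.67 -0.06  6.9  -0.09 12.01 -0.03]
[505.2505776  -52.2505776  103.64472473] [ 0.67 -0.05 10.05 -0.09 12.01 -0.03]
```

```bash
python3 -m pendant '0.3 0 2 0 5 0; 0.7 -0.1 5 0 10 0; 0.7 -0.1 6.9 0 12 0; 0.7 -0.1 6.9 0 12 0; 0.7 -0.1 6.9 0 12 0; 0.7 -0.1 8 0 12 0; 0.7 -0.1 8.5 0 12 0; 0.7 -0.1 9 0 12 0; 0.7 -0.1 9.5 0 12 0; 0.7 -0.1 9.8 0 12 0; 0.7 -0.1 9.8 0 12 0; 0.7 -0.1 9.8 0 12 0' -1; python3 -c "
from h import *
print(tip()); p=tcp_for(-77,54.5,12);print(row(p,-135,12),row(tcp_for(-87,54.5,12),-135,12))"
```

```text
time: 10.6
eef_pos: [506.1, -52.1, 106.5]
tcp_rot: [0.039, 0.919, -0.381, 0.097]
wrist_force: [-0.3, 0.6, -3.3]
finger_gap: 67.1
grasp_force: 69.8
(array([-76.5,   0.9,  57.3]), np.float64(-12.03), np.float64(-135.05))
[-0.11  0.07  0.27 -0.1  -0.03 -0.08] [-1.09  0.07  0.06 -0.1  -0.03 -0.08]
```

```bash
python3 -m pendant '-0.1 0.1 0.15 0 0 0; -0.1 0.1 0.3 0 0 0; -0.1 0.1 0.3 0 0 0; -0.1 0.1 0.3 0 0 0' -1; python3 -m pendant '-0.2 0 -0.05 0 0 0; -0.4 0 -0.1 0 0 0; -0.6 0 -0.1 0 0 0; -0.8 0 -0.15 0 0 0; -1.0 0 -0.2 0 0 0; -1.0 0 -0.2 0 0 0; -1.0 0 -0.2 0 0 0' -1; python3 -c "
from h import *
print(tip())"
```

```text
time: 11.1
eef_pos: [505.0, -52.6, 103.2]
tcp_rot: [0.039, 0.919, -0.381, 0.097]
wrist_force: [0.1, 0.1, -3.0]
finger_gap: 67.0
grasp_force: 69.8
time: 11.98
eef_pos: [497.8, -45.4, 103.1]
tcp_rot: [0.039, 0.919, -0.381, 0.097]
wrist_force: [-0.8, -0.3, -3.0]
finger_gap: 66.6
grasp_force: 69.8
(array([-87.1,  -0.2,  53.9]), np.float64(-12.02), np.float64(-135.05))
```

No contact force, and the tip is nominally through the window. Next I lower the far end.

```bash
python3 -c "
from h import *
for t in((-88.5,53.5,9),(-89.5,53,6),(-89.5,53,4.5)): print(row(tcp_for(*t),-135,t[2]))"
```

```text
[ 0.   -0.04  0.49 -0.1  -3.02 -0.07]
[ 0.02 -0.04  1.01 -0.1  -6.02 -0.07]
[ 0.07 -0.04  1.26 -0.1  -7.52 -0.07]
```

```bash
python3 -m pendant '0 0 0.25 0 -1.5 0; 0 0 0.5 0 -3 0; 0 0 0.75 0 -4.5 0; 0 0 1.0 0 -6 0; 0 0 1.0 0 -6 0; 0 0 1.0 0 -6 0' -1; python3 -c "
from h import *
print(tip(),monitor.observe()['wrist_torque'])
im=viewer.capture('scene');cv2.imwrite('pics/g5.png',cv2.resize(im[195:315,205:345],None,fx=5,fy=5,interpolation=2))"
```

```text
time: 12.72
eef_pos: [499.1, -46.9, 93.2]
tcp_rot: [0.019, 0.922, -0.383, 0.049]
wrist_force: [0.5, 0.8, -1.9]
finger_gap: 66.8
grasp_force: 69.7
(array([-89.8,  -0.4,  52.9]), np.float64(-6.0), np.float64(-135.06)) [ 0.11735304  0.05930491 -0.01935734]
```

View pics/g5.png

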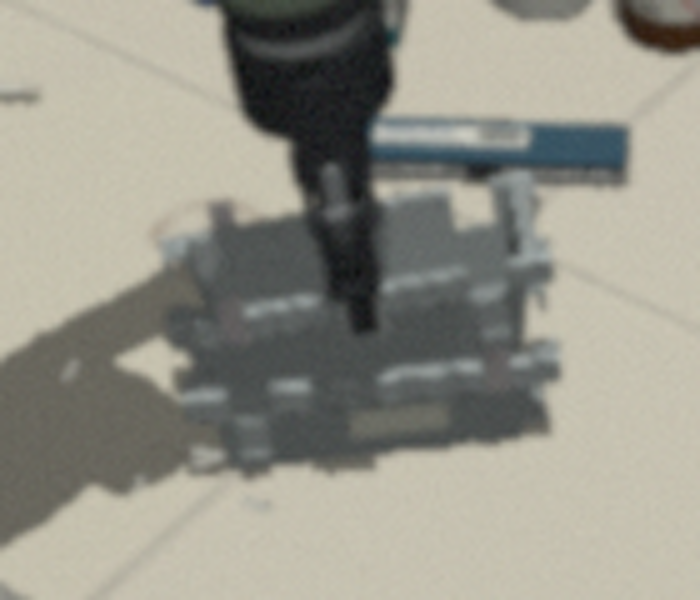

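The tongue end is seated low at the left and the far end is above the clips (right, around (495,360)). The bottom tote has not moved. I'll lower onto the clips.

```bash
python3 -m pendant '0 0 0.1 0 -0.6 0; 0 0 0.2 0 -1.2 0; 0.05 0 0.3 0 -1.8 0; 0.05 0 0.3 0 -1.8 0' -1; python3 -c "
from h import *
print(tip(),monitor.observe()['wrist_torque'])"
```

```text
time: 13.28
eef_pos: [500.0, -47.6, 90.3]
tcp_rot: [0.013, 0.923, -0.383, 0.034]
wrist_force: [-0.8, -0.5, -3.2]
finger_gap: 66.7
grasp_force: 69.9
(array([-89.9,  -0.3,  52.8]), np.float64(-4.21), np.float64(-135.07)) [-0.00864316  0.05337457 -0.05087687]
```

```bash
python3 -m pendant '0 0 0.1 0 -0.6 0; 0.05 0 0.2 0 -1.2 0; 0.05 0 0.3 0 -1.8 0; 0.05 0 0.3 0 -1.8 0' -1; python3 -c "
from h import *
print(tip(),monitor.observe()['wrist_torque'])"
```

```text
time: 13.78
eef_pos: [501.0, -48.2, 87.6]
tcp_rot: [0.007, 0.923, -0.383, 0.02]
wrist_force: [-0.1, -1.1, 1.2]
finger_gap: 66.8
grasp_force: 70.2
(array([-89.9,   0. ,  52.8]), np.float64(-2.46), np.float64(-135.07)) [-0.119236    0.00514233 -0.05407506]
```

Contact is building, so I'll continue to level while still gripped.

```bash
python3 -m pendant '0 0 0.1 0 -0.6 0; 0.03 0 0.2 0 -1.2 0; 0.05 0 0.3 0 -1.8 0; 0.05 0 0.4 0 -2.4 0; 0.05 0 0.45 0 -2.5 0; 0.05 0 0.45 0 -2.5 0' -1; python3 -c "
from h import *
print(tip(),monitor.observe()['wrist_torque'])"
```

```text
time: 14.52
eef_pos: [501.0, -48.3, 84.3]
tcp_rot: [-0.001, 0.924, -0.383, -0.0]
wrist_force: [-2.2, 0.5, 13.3]
finger_gap: 67.0
grasp_force: 71.8
(array([-91.3,  -0.1,  53.5]), np.float64(0.08), np.float64(-135.05)) [-0.39072761  0.5273454  -0.06260603]
```

```bash
python3 -m pendant '0 0 0 0 0 0; 0 0 0 0 0 0; 0 0 0 0 0 0; 0 0 -3 0 0 0; 0 0 -7 0 0 0; 0 0 -8 0 0 0; 0 0 -8 0 0 0' 1; python3 -m pendant '4 0 0 0 0 0; 8.5 0 0 0 0 0; 8.5 0 0 0 0 0; 8.5 0 0 0 0 0; 8.5 0 0 0 0 0; 8.5 0 0 0 0 0' -1; python3 -c "
from h import *
p,M=rows();d=p-B0;print(d@AX,d@AY,p[2])
im=viewer.capture('scene');cv2.imwrite('pics/g6.png',cv2.resize(im[195:315,205:345],None,fx=5,fy=5,interpolation=2))"
```

```text
time: 15.4
eef_pos: [500.7, -48.5, 162.8]
tcp_rot: [-0.001, 0.924, -0.383, -0.0]
wrist_force: [-0.7, 0.3, 0.1]
finger_gap: 85.3
grasp_force: 0.0
time: 16.15
eef_pos: [560.3, -108.1, 162.7]
tcp_rot: [-0.001, 0.924, -0.383, -0.001]
wrist_force: [-0.7, -0.2, 0.2]
finger_gap: -0.1
grasp_force: 0.0
83.97435924840033 -0.5856736692784121 162.747773777707
```

View pics/g6.png

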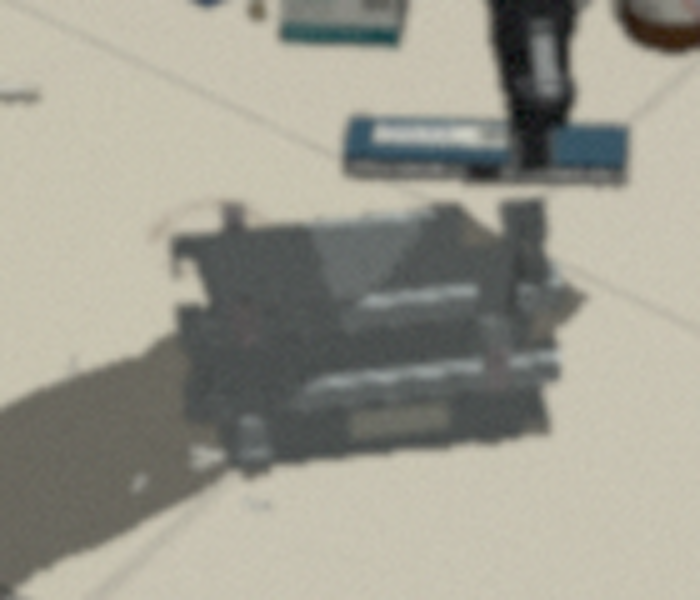

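The tote sits almost level, with the rib near the clip at about (495,350). Next I press on the bar with the fingers shut and watch the force.

```bash
python3 -m pendant '0.1 0 2 0 0 0; 0.1 0 3.2 0 0 0; 0.1 0 3.5 0 0 0; 0.1 0 3.5 0 0 0' -1; python3 -m pendant '0 0 0.2 0 0 0; 0 0 0.4 0 0 0; 0 0 0.6 0 0 0; 0 0 0.6 0 0 0' -1
```

```text
time: 16.7
eef_pos: [561.6, -109.3, 127.9]
tcp_rot: [-0.001, 0.924, -0.383, -0.0]
wrist_force: [-0.2, -0.0, -0.0]
finger_gap: -0.2
grasp_force: 0.0
time: 17.2
eef_pos: [561.4, -109.3, 121.6]
tcp_rot: [-0.001, 0.924, -0.383, -0.001]
wrist_force: [0.3, 0.5, -0.6]
finger_gap: -0.1
grasp_force: 0.0
```

```bash
for i in 1; do python3 -m pendant '0 0 0.2 0 0 0; 0 0 0.4 0 0 0; 0 0 0.4 0 0 0' -1; python3 -m pendant '0 0 0.2 0 0 0; 0 0 0.4 0 0 0; 0 0 0.4 0 0 0' -1;done | grep -E "eef|force"
```

```text
eef_pos: [561.4, -109.3, 117.5]
wrist_force: [-0.1, 0.8, -1.5]
grasp_force: 0.0
eef_pos: [561.6, -109.3, 114.1]
wrist_force: [-1.0, -0.2, 2.8]
grasp_force: 1.6
```

Contact comes at about 114 mm, which is the stacked height. I'll press to about 20 N to confirm it.

```bash
(python3 -m pendant '0 0 0.1 0 0 0; 0 0 0.2 0 0 0; 0 0 0.2 0 0 0' -1; python3 -m pendant '0 0 0.1 0 0 0; 0 0 0.2 0 0 0; 0 0 0.2 0 0 0' -1) | grep -E "eef|wrist"
```

```text
eef_pos: [562.4, -110.0, 113.5]
wrist_force: [-1.2, -2.2, 9.9]
eef_pos: [562.8, -110.1, 113.2]
wrist_force: [-4.0, -1.4, 18.6]
```

```bash
(python3 -m pendant '0 0 -1.0 0 0 0; 0 1.9 -1.2 0 0 0; 0 1.9 -1.2 0 0 0; 0 1.9 -0.6 0 0 0; 0 1.9 -0.3 0 0 0; 0 1.9 -0.3 0 0 0' -1; python3 -m pendant '0 0 0.15 0 0 0; 0 0 0.3 0 0 0; 0 0 0.3 0 0 0' -1;python3 -m pendant '0 0 -1.0 0 0 0; 0 -3.8 -1.2 0 0 0; 0 -3.8 -1.2 0 0 0; 0 -3.8 -0.6 0 0 0; 0 -3.8 -0.3 0 0 0; 0 -3.8 -0.3 0 0 0' -1; python3 -m pendant '0 0 0.15 0 0 0; 0 0 0.3 0 0 0; 0 0 0.3 0 0 0' -1) | grep -E "eef|wrist"
```

```text
eef_pos: [548.5, -123.5, 113.6]
wrist_force: [-2.3, -2.2, 9.9]
eef_pos: [549.0, -123.8, 113.2]
wrist_force: [-6.2, -1.4, 21.8]
eef_pos: [575.0, -96.5, 113.6]
wrist_force: [-1.6, 0.6, 7.4]
eef_pos: [576.0, -96.6, 113.1]
wrist_force: [-1.3, 0.8, 18.7]
```

Both sides stand at the same height and are firm. A light touch on the tongue end will confirm the tote is level and hooked.

```bash
(python3 -m pendant '0 0 -2 0 0 0; 0 0 -4 0 0 0; -6 -0.6 -4 0 0 0; -12 -0.6 -4 0 0 0; -17.6 -0.6 -4 0 0 0; -17.6 -0.6 -4 0 0 0; -17.6 -0.6 -2 0 0 0; -17.6 -0.6 -1 0 0 0; -17.6 -0.6 -0.9 0 0 0; -17.6 -0.6 -0.9 0 0 0' -1; python3 -m pendant '0 0 0.15 0 0 0; 0 0 0.3 0 0 0; 0 0 0.3 0 0 0' -1; python3 -m pendant '0 0 0.1 0 0 0; 0 0 0.2 0 0 0; 0 0 0.2 0 0 0' -1) | grep -E "eef|wrist"
```

```text
eef_pos: [455.4, 32.5, 119.2]
wrist_force: [-0.2, 0.3, -0.2]
eef_pos: [454.9, 32.9, 116.1]
wrist_force: [-0.7, 0.1, 0.6]
eef_pos: [455.0, 32.9, 114.1]
wrist_force: [-0.7, -0.0, -0.1]
```

```bash
(python3 -m pendant '0 0 0.1 0 0 0; 0 0 0.2 0 0 0; 0 0 0.2 0 0 0' -1; python3 -m pendant '0 0 0.1 0 0 0;0 0 0.1 0 0 0' -1) | grep -E "eef|wrist"
```

```text
eef_pos: [455.4, 33.5, 113.6]
wrist_force: [-2.7, 2.3, 11.1]
eef_pos: [455.6, 33.7, 113.4]
wrist_force: [-5.1, 2.5, 17.7]
```

The tongue end is at 113.6 mm, the same as the other end, so the tote is level, stacked and latched. I'll retract, let it settle and hand in.

```bash
python3 -m pendant '0 0 -3 0 0 0; 0 0 -8 0 0 0; 0 0 -12 0 0 0; 0 0 -12 0 0 0; 0 0 -12 0 0 0; 0 0 -12 0 0 0; 0 0 -12 0 0 0; 0 0 -12 0 0 0' -1; python3 -c "
from cell import job_done
print(job_done())"
```

```text
time: 24.58
eef_pos: [454.7, 32.6, 230.5]
tcp_rot: [-0.001, 0.924, -0.383, -0.001]
wrist_force: [-0.1, -0.6, 0.6]
finger_gap: -0.1
grasp_force: 0.0
the job is handed in; nothing more can be done
None
```

I lifted the top tote out, turned it end for end, hooked its tongue and pressed it down until it sat level and firm at the stacked height at both ends, then let go and handed the job in at about 24.6 s; the clips snapping and the tongue being through the window are inferred from touch heights, forces and arm position, not seen directly, and `job_done` gave no verdict.

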